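# Set the sprung stop of a sample stage to a setting block

### The arm

A 6-joint arm with a two-finger parallel gripper is mounted at the origin on the work surface. World frame = base frame: x ahead of the robot, y to its left, z up, the work surface at z = 0. Lengths are in m, angles in rad, forces in N, time in s.
With the tool pointing down it reaches from about 0.4 to 0.825 m from the base axis. Payload 7 kg.
Tool frame: the origin (TCP) lies at the very end of the fingers, on their centre line; the grasp point (between the pads) lies 19 mm behind it (arm.pinch_z is the z of the grasp point in the tool frame, in m); z points along the fingers, y is the direction in which the jaws open and shut (so a half turn about z gives the same grasp; the last joint's range is limited). The gripper opens to 88 mm and grips with 3 to 60 N. Pads are 19 mm wide; open, the fingers measure 130 mm over their backs; the gripper's body (78 mm by 193 mm) begins 47 mm behind the grasp point.
Start: joints at [1.55, 0.359, 0.012, 0, -1.224, -0.288], TCP at [0.205, 0.643, 0.227] pointing down, gripper open.
Joint ranges: [-3.07, 3.07], [-1.43, 2.12], [-1.02, 1.25], [-3.03, 1.67], [-3.05, -0], [-3.03, 3.03]. Speed limits (rad/s): [2.39, 2.39, 3.01, 3.14, 3.14, 3.14].

### API

Orientations are given as [roll, pitch, yaw] about the fixed x, y, z axes, in that order (R = Rz(yaw) Ry(pitch) Rx(roll)).
In Python, from station import arm gives the robot as it stands.
- The arm moves only by the tool drive_tool, never from a script. Its argument "targets" is a list of rows, each a list of 6 numbers: the shift along the world's x, y, z in units of 0.04 m (1.0 is 0.04 m), then the turn, a rotation vector about the world's x, y, z in units of 6 degrees (1.0 is 6 degrees). In form: [[x, y, z, wx, wy, wz], ...]. A call has 1 to 5 rows; each row shifts and turns the commanded pose from where the row before left it; what a row does not reach is not made up. A row lasts 1/8 s, in which the tool goes at most 62.5 mm and 10.7 degrees, less where a joint would pass 70% of its speed; a pose out of reach is approached as far as the arm can. A call with a number of a shift or a turn outside -1 to 1 is refused whole. A call with a gripper value outside its range is refused whole. "claw" is the opening, from 0 (shut) to 1 (fully open), set as the call begins (left out, the last holds). The fingers move at their own pace and stop on an object; "newtons" is the grip in N (left out, the last holds). Time passes only in rows, so rows that do not move let the fingers close. It gives the time, the measured TCP pose, the force and the opening at its end, in the units of the state.
- arm.get_state(): the state, without advancing time (a new reading comes with each control period).
- arm.grab_frame(name): name is "scene" or "top" or "wrist"; returns (picture, depth): 400x640x3 uint8, red, green, blue; 400x640 float32, m along the optical axis (not along the pixel's ray), 0 where there is no reading.
- arm.get_calibration(name): a dict with "mtx" (3x3 intrinsics, pixels), "origin" and "rotation" of the camera in the world. Camera axes: x right, y up, looking along -z (the intrinsics and any distortion apply to the point x, -y, -z); pixel columns grow to the right and rows downward; lengths in m; the calibration is good to about 2 mm. A picture is of the moment at which its call begins: read the wrist's pose just before it. get_calibration takes no time and is no camera call; for the wrist camera it gives the pose at the moment of the call.
- arm.job_done(): hands the job in, once; it reports no verdict.
Trained networks look in the newest picture that a camera, given by its name, has taken for a name from the list of things; names that differ only in an ending like _2 or _b are one class to them, and where a whole thing is asked for, a point or a joint stands for the part that bears it (a point fixed in the world has none). Each returns a list of dicts, best first, with "score" (0 to 1); they miss things now and then, are a little off and sometimes report something else, mostly with a low value. They report only what shows in the picture. A call takes as long as a camera call. They do not tell look-alikes from the thing itself.
- arm.search_frame(target, camera): "point" ([x, y, z] in m, in the coordinates of the camera as it stood for that picture, good to about 4 mm: the middle of the surface that is visible of it).
- arm.cut_out(target, camera): "pixels" (400x640 bool, what is visible of it).
- arm.landmark_of(target, camera): "point" ([x, y, z] in m, in the coordinates of the camera as it stood for that picture, good to about 4 mm: a listed point, or the origin of a listed thing).
The state is a dict: "t": time; "q": joint angles; "qd": joint speeds; "joint_efforts": joint torques, N m; "eef_pos": TCP position; "ee_rot": TCP orientation; "force": force on the tool from outside, world axes, zero at the start; "moment": the same for the moment, N m; "width": finger opening in m.
Only numpy, scipy, OpenCV 4.12 (cv2) and the standard library are available. Lean on these libraries where they do the work, as an engineer would, in place of code of your own. Each camera call takes 0.05 s, during which the arm holds its last target. There are 200 camera calls.

### The job

Slide the steel setting block in the channel fully home under the bridge, then with the driver turn the slotted screw clockwise until the sprung foot bears lightly on the block, so that it just drags but still slides easily (a newton or two). Stand the driver back in its stand, then draw the block back along the channel, dragging under the foot, until it is clear, and leave it lying there with the stop so set. Do not turn the screw with the fingers, and leave the thin spare block and the beaker where they are.

Things in the scene. Friction and masses are not known exactly. Their poses are not given: they have to be found in the camera images.
- stage: Fixed aluminium plate 225 x 82 x 12 mm with a channel along its x (floor 12 mm up, 33 mm wide, rails 10 mm high) and a dark bridge over it. Origin on the bench below the screw axis, x away from the loading side, z up. Plate x -155 to +70 mm; end stop face at x = +30 mm, 20 mm high; near sill at -147 mm. Bridge 32 mm along x, 78 mm across, z 52 to 68 mm. Place and yaw vary.
- setting_block: Steel setting block 100 x 30 x 24 mm, 0.3 kg, x along the stage's x, in the channel (top 36 mm above stage origin). Upright post 12 mm thick, 40 mm high on it at x = -40 mm, the end away from the bridge. Origin: centre of underside. Home against the end stop its origin is at stage x = -20 mm; clear of the foot below -62 mm; it starts at -77 to -95 mm and can go back to -97 mm.
- stop_screw: Slotted screw head on the bridge, 36 mm square, 14 mm high; origin on its axis at its underside, 68 mm above stage origin. Closed slot along its x, 25 x 8 mm, 12 mm deep, open upwards, floor at z = 2 mm. Clockwise from above lowers the foot 16 mm per turn (2.55 mm per rad); the head does not rise or sink. Stiff (0.08 N m), stays put. Foot at 44 mm (highest) when its x is along stage x; lowest 33 mm.
- stop_foot: Round brass foot, 16 mm wide, under the bridge on the screw axis; origin at its lowest point. Sprung: gives way upwards up to 5 mm, about 0.6 N at first touch plus 1.5 N per mm. Starts 1.8 to 3.8 mm above block-top height. Resting on nothing, its height is the stop's setting; 1 mm below block-top height (35 mm above stage origin) gives a good light drag.
- driver: Stubby flat-blade driver, 104 mm long, 0.14 kg, upright in its stand, blade down. Origin at the blade's end, z up. Blade 20 mm wide along x, 4 mm thick along y, 16 mm long (last 4 mm: 16 x 2.5 mm); shaft 10 mm thick; round flange 38 mm wide, z 50 to 54 mm; square black handle 24 x 24 mm, flats facing x and y, z 54 to 104 mm.
- driver_stand: Fixed grey stand, 70 x 70 x 56 mm, with a square through hole 26 x 26 mm in the middle; origin under its centre. The driver's flange rests on its top; the driver's origin is then 6 mm above the stand's origin.
- spare_block: Bystander: thinner spare setting block, 100 x 30 x 14 mm with a like post, lying on the bench beyond the bridge. Not to be used.
- beaker: Bystander: glass beaker, 70 mm wide, 85 mm high, to the left of the bridge.
Mind the look-alikes: they are no part of the job. What is shaped like the setting_block but black or green is not meant.

How it is judged:
On the way, in this order (a step that is already met when the one before it is completed fails the run):
1. the block lies home under the foot, within 8 mm of the end stop (x of setting_block in the frame of stage above -0.028 m and y of setting_block in the frame of stage between -0.004 and 0.004 m and z of setting_block in the frame of stage below 0.016 m and angle between setting_block's own z axis and vertical below 0.06 rad), for 0.2 s.
2. with the driver's blade in the slot, the foot has been brought down to bear on the block (over 0.3 N) (all of step 1 and contact force between stop_foot and setting_block above 0.3 N and horizontal distance between driver and stop_screw below 0.008 m and z of driver in the frame of stop_screw below 0.011 m), for 0.2 s.
3. the driver stands in its stand again, released (horizontal distance between driver and driver_stand below 0.012 m and z of driver in the frame of driver_stand below 0.01 m and angle between driver's own z axis and vertical below 0.1 rad and contact force between the fingers and driver below 0.1 N), for 0.2 s.
4. the block is being drawn along the channel with the foot dragging on it (over 0.3 N) (y of setting_block in the frame of stage between -0.004 and 0.004 m and z of setting_block in the frame of stage below 0.016 m and angle between setting_block's own z axis and vertical below 0.06 rad and x of setting_block in the frame of stage between -0.058 and -0.03 m and contact force between stop_foot and setting_block above 0.3 N and linear speed of setting_block above 0.002 m/s), for 0.05 s.
At the end, for the whole second after the job is handed in: Block flat and at rest in the channel, its origin 62 mm or more from the screw axis on the loading side; the free foot hangs 33.7 to 35.9 mm above the stage origin (0.1 to 2.3 mm below block-top height); driver at rest, upright within 0.1 rad, flange down, within 12 mm of the stand's centre (y of setting_block in the frame of stage between -0.004 and 0.004 m and z of setting_block in the frame of stage below 0.016 m and angle between setting_block's own z axis and vertical below 0.06 rad and horizontal distance between driver and driver_stand below 0.012 m and z of driver in the frame of driver_stand below 0.01 m and angle between driver's own z axis and vertical below 0.1 rad and x of setting_block in the frame of stage below -0.062 m and z of stop_foot in the frame of stage between 0.0337 and 0.0359 m and linear speed of each of setting_block, driver below 0.01 m/s); the robot touches nothing.
It fails at once if the foot is pressed on the block with more than 10 N (contact force between stop_foot and setting_block above 10 N).
It fails at once if the screw head is turned with the fingers instead of the driver (over 3 N) (contact force between the fingers and stop_screw above 3 N).
It fails at once if the spare block is moved by more than 25 mm (distance of spare_block from where it was at the start of the episode above 0.025 m).
It fails at once if the beaker is moved by more than 25 mm (distance of beaker from where it was at the start of the episode above 0.025 m).
It also fails if it takes over 67 s, if anything falls off the work surface, if the arm or the gripper's body presses on something with over 40 N, if the wrist force passes 120 N, or if a joint passes its speed limit or range.

## Working session

There is one attempt and no reset: what is moved stays moved. The work goes in short steps, Python scripts to look and compute and a tool call to move; the robot and the scene stay as the last step left them, time stands still between calls to the robot, and variables do not carry over. Pictures are saved under pics/ and viewed, about 8 in all and at most 12, crops included, and the job is handed in when it is done.

Besides the shell and the picture viewer there is one more tool, called as name(argument=value, ...), one argument or row to a line, values as JSON. drive_tool: Moves the arm, as the interface text tells. Shifts and turns lie within -1 to 1; 1 stands for 0.04 m of shift or 6 degrees of turn. Its arguments: {"type":"object","properties":{"targets":{"type":"array"},"claw":{"type":"number"},"newtons":{"type":"number"}},"required":["targets"]}

```bash
mkdir -p pics; ls; cat > h.py <<'E'
import numpy as np, cv2
from station import arm
from scipy.spatial.transform import Rotation as R
np.set_printoptions(precision=4,suppress=True)
def cloud(name):
    c=arm.get_calibration(name); im,d=arm.grab_frame(name)
    K=np.array(c["mtx"]); v,u=np.mgrid[:400,:640]
    X=(u-K[0,2])/K[0,0]*d; Y=(v-K[1,2])/K[1,1]*d
    P=np.stack([X,-Y,-d],-1)@np.array(c["rotation"]).T+np.array(c["origin"])
    P[d==0]=np.nan
    return im,d,P,c
def w(c,p): return np.array(c["rotation"])@np.array(p)+np.array(c["origin"])
def save(im,n): cv2.imwrite(f"pics/{n}.png",im[:,:,::-1])
def st():
    s=arm.get_state(); print({k:np.round(s[k],4) for k in("t","q","eef_pos","ee_rot","force","moment","width")}); return s
E
python3 - <<'E'
from h import *
st(); print(arm.pinch_z)
ims=[]
for n in("top","scene"):
    im,d,P,c=cloud(n); ims.append(im); np.save(f"{n}.npy",P); save(im,n)
    print(n,c["origin"],np.array(c["mtx"])[0])
    for t in("stage","setting_block","stop_screw","driver","driver_stand","spare_block","beaker"):
        for r in arm.landmark_of(t,n)[:3]: print(t,"lm",round(r["score"],2),w(c,r["point"]))
E
```

```text
pics
{'t': np.float64(0.0), 'q': array([ 1.5501,  0.3594,  0.011 , -0.0004, -1.2241, -0.2881]), 'eef_pos': array([0.205 , 0.6426, 0.2256]), 'ee_rot': array([ 3.1399, -0.0001, -0.3089]), 'force': array([-0.1358,  0.6454,  0.336 ]), 'moment': array([ 0.01  , -0.0059,  0.0082]), 'width': np.float64(0.088)}
-0.0188Traceback (most recent call last):
  File "<stdin>", line 5, in <module>
  File "h.py", line 9, in cloud
    P=np.stack([X,-Y,-d],-1)@np.array(c["rotation"]).T+np.array(c["origin"])
      ~~~~~~~~~~~~~~~~~~~~~~~~~~~~~~~~~~~~~~~~~~~~~~~~^~~~~~~~~~~~~~~~~~~~~~
ValueError: operands could not be broadcast together with shapes (400,640) (3,)
```

The rotation is apparently [roll, pitch, yaw], so I'll convert it.

```bash
python3 - <<'E'
s=open('h.py').read()
s=s.replace('def cloud','def rot(c):\n    r=np.array(c["rotation"],float)\n    return r if r.ndim==2 else R.from_euler("xyz",r).as_matrix()\ndef cloud').replace('np.array(c["rotation"]).T','rot(c).T').replace('np.array(c["rotation"])@','rot(c)@')
open('h.py','w').write(s)
E
python3 - <<'E'
from h import *
for n in("top","scene"):
    im,d,P,c=cloud(n); np.save(f"{n}.npy",P); save(im,n)
    print(n,c["origin"],c["rotation"],np.array(c["mtx"])[0], c.keys(), np.nanmedian(P[...,2]))
    for t in("stage","setting_block","stop_screw","driver","driver_stand","spare_block","beaker"):
        for r in arm.landmark_of(t,n)[:3]: print(t,"lm",round(r["score"],2),w(c,r["point"]))
E
```

```text
top [ 0.4581 -0.0104  0.9226] [ 0.1707  0.033  -1.5927] [379.9674   0.     323.2506] dict_keys(['mtx', 'origin', 'rotation']) -0.0007760314088902653
stage lm 0.87 [ 0.6334 -0.0043  0.0001]
setting_block lm 0.82 [ 0.5098 -0.1673 -0.0007]
setting_block lm 0.71 [ 0.4638  0.1452 -0.0021]
setting_block lm 0.58 [ 0.5603 -0.0231  0.0144]
stop_screw lm 0.55 [ 0.6354 -0.009   0.0657]
driver lm 0.74 [0.5136 0.2865 0.0075]
driver_stand lm 0.96 [0.5109 0.2869 0.0004]
spare_block lm 0.95 [0.7662 0.0292 0.0004]
beaker lm 0.84 [0.6796 0.2108 0.0003]
scene [1.0259 0.4611 0.8574] [ 0.659  -0.0116  2.4207] [485.1994   0.     323.1437] dict_keys(['mtx', 'origin', 'rotation']) -0.00024891637324231386
stage lm 0.73 [ 0.6338 -0.0073 -0.0015]
setting_block lm 0.97 [0.4661 0.1443 0.0007]
setting_block lm 0.59 [ 0.5583 -0.0194  0.0111]
setting_block lm 0.58 [ 0.5035 -0.1673  0.0001]
stop_screw lm 0.59 [ 0.6384 -0.0063  0.0682]
driver lm 0.68 [0.5154 0.2894 0.0074]
driver lm 0.17 [ 0.5571 -0.0184  0.0109]
driver_stand lm 0.66 [ 0.5113  0.2897 -0.0008]
spare_block lm 0.72 [ 0.7691  0.0262 -0.0034]
beaker lm 0.9 [0.6865 0.2089 0.0009]
```

View pics/top.png

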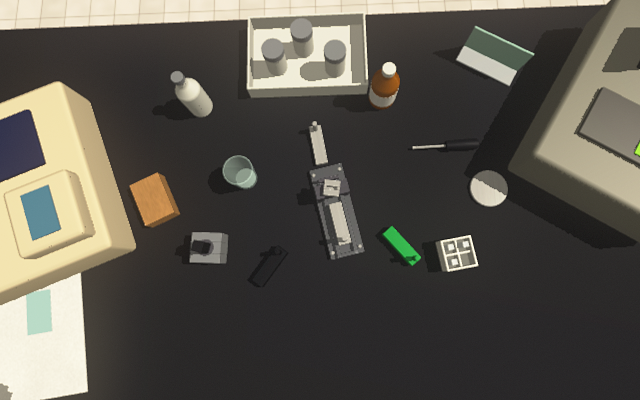

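View pics/scene.png

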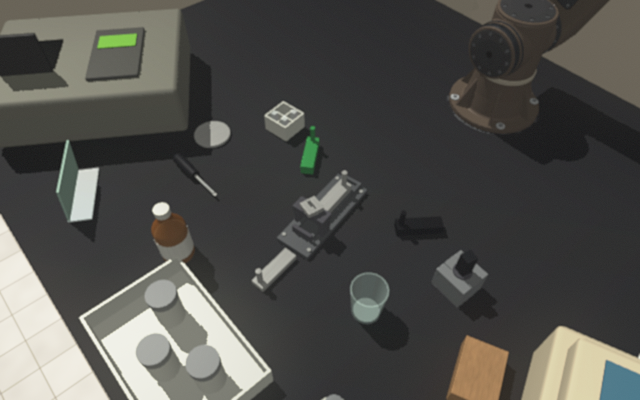

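The top view shows the stage and bridge around (335,210), with the screw at (332,187), the steel block at (340,222) and the driver stand at (208,248). The black (268,265) and green (400,245) pieces are decoys. Next I'll move the wrist camera over the work.

```bash
python3 - <<'E'
from h import *
s=arm.get_state(); c=arm.get_calibration("wrist"); Rt=R.from_euler("xyz",s["ee_rot"]).as_matrix()
print("cam in tool",Rt.T@(np.array(c["origin"])-s["eef_pos"]),"\n",Rt.T@rot(c),c["mtx"])
E
```

```text
cam in tool [ 0.0667  0.0001 -0.1579] 
 [[ 0.0011  0.9685  0.2489]
 [ 1.     -0.0009 -0.0013]
 [-0.001   0.2489 -0.9685]] [[322.5055   0.     327.3861]
 [  0.     322.5055 197.7968]
 [  0.       0.       1.    ]]
```

drive_tool(
  targets=[
    [0.6,-0.8,0.2,0,0,0],
    [0.7,-1,0.3,0,0,0],
    [0.7,-1,0.3,0,0,0],
    [0.7,-1,0.3,0,0,0],
    [0.7,-1,0.3,0,0,0],
  ],
)

```text
t: 1.48
eef_pos: [0.3419, 0.4497, 0.2832]
ee_rot: [-3.141, -0.0, -0.309]
force: [1.3, 1.0, 0.7]
width: 0.0878
```

drive_tool(
  targets=[
    [0.7,-1,0.2,0,0,0],
    [0.7,-1,0.2,0,0,0],
    [0.7,-1,0,0,0,0],
    [0.7,-0.8,0,0,0,0],
    [0,0,0,0,0,0],
  ],
)

```text
t: 2.1
eef_pos: [0.4544, 0.297, 0.2988]
ee_rot: [-3.141, -0.0, -0.312]
force: [0.1, -0.2, -0.5]
width: 0.0874
```

```bash
python3 - <<'E'
from h import *
print(arm.get_state()["q"])
im,d,P,c=cloud("wrist"); np.save("w1.npy",P); save(im,"w1")
for t in("driver","driver_stand"):
    for r in arm.landmark_of(t,"wrist")[:2]: print(t,round(r["score"],2),w(c,r["point"]))
# stand top (z 56) and handle top (z 110)
def rect(m):
    p=P[m][:,:2].astype(np.float32); return len(p),cv2.minAreaRect(p),np.median(P[m],0)
near=np.hypot(P[...,0]-.511,P[...,1]-.288)<.06
for lo,hi in((.050,.0575),(.057,.064),(.104,.116)):
    m=near&(P[...,2]>lo)&(P[...,2]<hi)
    if m.sum()>5: print(lo,hi,rect(m))
E
```

```text
[ 0.9401  0.1001 -0.1631  0.0003 -1.3074  0.3185]
driver 0.72 [0.5099 0.286  0.0035]
0.05 0.0575 (2572, ((0.5112602114677429, 0.28896230459213257), (0.0699109435081482, 0.07006171345710754), 87.13066101074219), array([0.5135, 0.2881, 0.0556]))
0.057 0.064 (332, ((0.5115587711334229, 0.2884359359741211), (0.06809184700250626, 0.06530042737722397), 82.59161376953125), array([0.515 , 0.2835, 0.0593]))
0.104 0.116 (526, ((0.5112217664718628, 0.28902149200439453), (0.023912524804472923, 0.02405800297856331), 75.38919830322266), array([0.5115, 0.289 , 0.1095]))
```

View pics/w1.png

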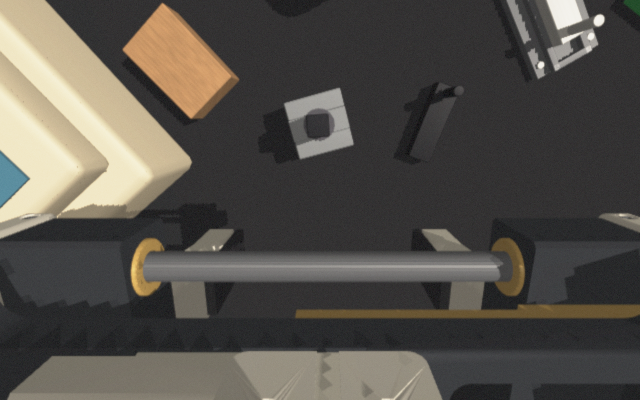

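drive_tool(
  targets=[
    [0,-1,0,0,0,0.8],
    [0.1,-1,0,0,0,1],
    [0.1,-1,0,0,0,1],
    [0.1,-1,0,0,0,1],
    [0.1,-1,0,0,0,1],
  ],
)

```text
t: 2.88
eef_pos: [0.4689, 0.0989, 0.2988]
ee_rot: [-3.141, -0.0, 0.199]
force: [1.6, -0.5, -0.1]
width: 0.0878
```

drive_tool(
  targets=[
    [0.2,-1,0,0,0,0.3],
    [0.2,-1,-0.5,0,0,0],
    [0.3,-0.8,-0.5,0,0,0],
    [0.3,0,-0.5,0,0,0],
    [0,0,0,0,0,0],
  ],
)

```text
t: 3.5
eef_pos: [0.5086, -0.0126, 0.237]
ee_rot: [3.141, 0.003, 0.225]
force: [-0.3, -0.2, -0.0]
width: 0.0877
```

The wrist view shows the stand at (320,124) with the square handle at its centre. Now the stage.

```bash
python3 - <<'E'
from h import *
print(st()["q"])
im,d,P,c=cloud("wrist"); np.save("w2.npy",P); save(im,"w2")
for t in("stage","setting_block","stop_screw","spare_block"):
    for r in arm.landmark_of(t,"wrist")[:2]: print(t,round(r["score"],2),w(c,r["point"]))
def rect(m,n):
    m=cv2.morphologyEx(m.astype(np.uint8),cv2.MORPH_OPEN,np.ones((3,3)))>0
    p=P[m][:,:2].astype(np.float32); print(n,len(p),cv2.minAreaRect(p),np.median(P[m],0))
near=np.hypot(P[...,0]-.60,P[...,1]+.01)<.16
z=P[...,2]
for n,lo,hi in(("head",.079,.086),("bridge",.064,.071),("posttop",.074,.078),("blocktop",.034,.038),("rails",.020,.024)):
    m=near&(z>lo)&(z<hi)
    if n in("blocktop","rails"): m&=P[...,0]<.70
    rect(m,n)
E
```

```text
{'t': np.float64(3.5), 'q': array([ 0.3615,  0.0779, -0.3289, -0.0004, -1.1673,  1.4349]), 'eef_pos': array([ 0.5086, -0.0126,  0.237 ]), 'ee_rot': array([3.1415, 0.0033, 0.2255]), 'force': array([-0.2559, -0.2146, -0.043 ]), 'moment': array([-0.0293,  0.0262,  0.1205]), 'width': np.float64(0.0877)}
[ 0.3615  0.0779 -0.3289 -0.0004 -1.1673  1.4349]
stage 0.88 [ 0.6356 -0.0041 -0.0012]
setting_block 0.96 [ 0.5636 -0.0196  0.0148]
setting_block 0.87 [ 0.5076 -0.1656 -0.0021]
stop_screw 0.94 [ 0.6375 -0.0057  0.0708]
head 1498 ((0.6375683546066284, -0.004315739497542381), (0.03599413111805916, 0.03641859441995621), 82.2171630859375) [ 0.6384 -0.0041  0.0817]
bridge 1710 ((0.6375607252120972, -0.004532527178525925), (0.031610265374183655, 0.07792080193758011), 12.926762580871582) [ 0.6376 -0.0001  0.0678]
posttop 101 ((0.5227988362312317, -0.030042115598917007), (0.011314665898680687, 0.010202544741332531), 12.43907356262207) [ 0.5231 -0.0301  0.0756]
blocktop 2295 ((0.5622181296348572, -0.021241188049316406), (0.09853221476078033, 0.029741479083895683), 12.846149444580078) [ 0.5666 -0.0202  0.0356]
rails 1921 ((0.5873857736587524, -0.06394068896770477), (0.18488465249538422, 0.14185354113578796), 12.833717346191406) [ 0.554  -0.028   0.0216]
```

View pics/w2.png

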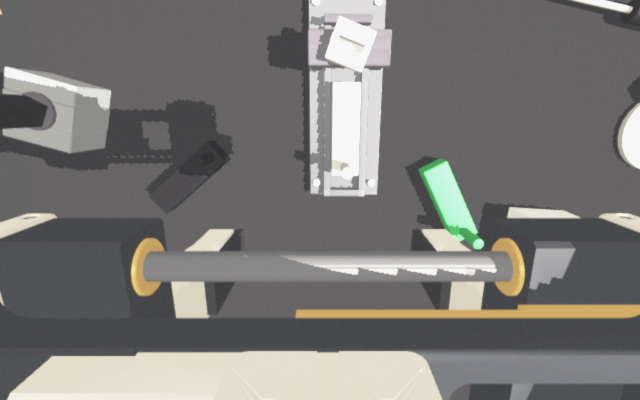

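Stage pose: origin (0.6375, -0.0045), yaw 12.87°. The block is at stage x = -77 mm. The screw is at θ≈110.7°, which puts the foot at about 39.1 mm. I'll push the block home with closed fingers behind the post.

drive_tool(
  targets=[
    [-0.14,-0.57,-0.5,0,0,0],
    [0,0,-1,0,0,0],
    [0,0,-1,0,0,0],
    [0,0,-1,0,0,0],
    [0,0,-1,0,0,0],
  ],
  claw=0,
  newtons=10,
)

```text
t: 4.38
eef_pos: [0.5041, -0.0351, 0.0585]
ee_rot: [-3.142, -0.002, 0.226]
force: [1.0, 0.6, 0.5]
width: 0.0435
```

drive_tool(
  targets=[
    [0,0,-0.25,0,0,0],
    [0,0,0,0,0,0],
    [0,0,0,0,0,0],
  ],
)

```text
t: 4.75
eef_pos: [0.5048, -0.0353, 0.0502]
ee_rot: [3.142, -0.003, 0.226]
force: [0.3, -0.4, -0.2]
width: 0.013
```

drive_tool(
  targets=[
    [0.25,0.057,0,0,0,0],
    [0.25,0.057,0,0,0,0],
    [0.25,0.057,0,0,0,0],
    [0.25,0.057,0,0,0,0],
    [0.25,0.057,0,0,0,0],
  ],
)

```text
t: 5.38
eef_pos: [0.5543, -0.0243, 0.0485]
ee_rot: [3.141, 0.0, 0.225]
force: [-3.5, -0.6, 2.0]
width: 0.0001
```

drive_tool(
  targets=[
    [0.15,0.034,0,0,0,0],
    [0.05,0.011,0,0,0,0],
    [0,0,0,0,0,0],
    [0,0,0,0,0,0],
  ],
)

```text
t: 5.88
eef_pos: [0.5619, -0.0224, 0.0486]
ee_rot: [-3.142, -0.001, 0.225]
force: [-0.2, -0.9, -0.1]
width: 0.0004
```

drive_tool(
  targets=[
    [-0.2,-0.05,0.3,0,0,0],
    [-0.2,0,1,0,0,0],
    [-0.3,0,1,0,0,0],
    [-0.3,0,1,0,0,0],
    [0,0,0.5,0,0,0],
  ],
  claw=0.6,
)

```text
t: 6.5
eef_pos: [0.5216, -0.0245, 0.2044]
ee_rot: [-3.141, -0.005, 0.226]
force: [0.9, -1.0, -0.6]
width: 0.0448
```

```bash
cat >> h.py <<'E'
O=np.array([.6375,-.0045]); psi=np.deg2rad(12.87)
def stagexy(P): q=P[...,:2]-O; c,s=np.cos(psi),np.sin(psi); return q[...,0]*c+q[...,1]*s, -q[...,0]*s+q[...,1]*c
def chk(P):
    sx,sy=stagexy(P); z=P[...,2]
    for n,m in(("head",(abs(sx)<.03)&(abs(sy)<.03)&(z>.077)&(z<.09)),("post",(sx>-.145)&(sx<-.03)&(abs(sy)<.018)&(z>.073)&(z<.079)),("blocktop",(sx>-.15)&(sx<-.016)&(abs(sy)<.016)&(z>.032)&(z<.0395))):
        if m.sum()>10: print(n,m.sum(),cv2.minAreaRect(P[m][:,:2].astype(np.float32)),"stage x",np.percentile(sx[m],[1,50,99]),"y",np.percentile(sy[m],[1,99]),"z",np.median(z[m]))
        else: print(n,"none")
E
python3 - <<'E'
from h import *
st(); im,d,P,c=cloud("wrist"); chk(P); save(im,"w3")
E
```

```text
{'t': np.float64(6.5), 'q': array([ 0.3296,  0.1202, -0.3589,  0.0004, -1.0864,  1.4668]), 'eef_pos': array([ 0.5216, -0.0245,  0.2044]), 'ee_rot': array([-3.1414, -0.0053,  0.2258]), 'force': array([ 0.8642, -0.9892, -0.5903]), 'moment': array([-0.0332, -0.0624,  0.0501]), 'width': np.float64(0.0448)}
head 1864 ((0.6375173330307007, -0.0043007005006074905), (0.03597164526581764, 0.03625914826989174), 82.38402557373047) stage x [-0.0208  0.001   0.0202] y [-0.0199  0.0204] z 0.08166495758205061
post 145 ((0.5775119662284851, -0.019252467900514603), (0.011115806177258492, 0.011338535696268082), 14.31655502319336) stage x [-0.0673 -0.0621 -0.0566] y [-0.0058  0.0046] z 0.07562151210612711
blocktop 1614 ((0.5951119065284729, -0.015569698065519333), (0.05552136152982712, 0.029225146397948265), 12.704385757446289) stage x [-0.0714 -0.0408 -0.0168] y [-0.0156  0.0133] z 0.035644643455964076
```

The block is home at stage x≈-22 mm. Now I'll fetch the driver.

drive_tool(
  targets=[
    [-0.04,0.9,0,0,0,-0.92],
    [-0.04,1,0,0,0,-0.92],
    [-0.04,1,0,0,0,-0.92],
    [-0.04,1,0,0,0,-0.92],
    [-0.04,1,0,0,0,-0.92],
  ],
)

```text
t: 7.18
eef_pos: [0.5132, 0.1727, 0.2015]
ee_rot: [-3.14, -0.001, -0.259]
force: [1.5, -0.5, 0.5]
width: 0.0526
```

drive_tool(
  targets=[
    [-0.03,1,0,0,0,0],
    [-0.03,1,0,0,0,0],
    [0,0.93,0,0,0,0],
    [0,0,0,0,0,0],
    [0,0,0,0,0,0],
  ],
)

```text
t: 7.8
eef_pos: [0.5108, 0.2884, 0.2009]
ee_rot: [-3.141, -0.0, -0.256]
force: [0.1, -0.5, -0.3]
width: 0.0527
```

drive_tool(
  targets=[
    [0.01,0.015,-1,0,0,0],
    [0,0,-1,0,0,0],
    [0,0,-0.9,0,0,0],
    [0,0,-0.42,0,0,0],
    [0,0,0,0,0,0],
  ],
)

```text
t: 8.43
eef_pos: [0.5114, 0.2884, 0.0674]
ee_rot: [3.14, 0.001, -0.257]
force: [0.3, -0.4, 0.2]
width: 0.0528
```

drive_tool(
  targets=[
    [0,0,0,0,0,0],
    [0,0,0,0,0,0],
    [0,0,0,0,0,0],
    [0,0,0,0,0,0],
  ],
  claw=0,
  newtons=45,
)

```text
t: 8.93
eef_pos: [0.5118, 0.2895, 0.0684]
ee_rot: [-3.141, -0.001, -0.256]
force: [-1.2, -0.7, 3.4]
width: 0.0237
```

drive_tool(
  targets=[
    [0,0,0.5,0,0,0],
    [0,0,0.9,0,0,0],
    [0,0,0.9,0,0,0],
    [0,0,0.8,0,0,0],
    [0,0,0,0,0,0],
  ],
)

```text
t: 9.55
eef_pos: [0.5126, 0.2902, 0.1946]
ee_rot: [-3.137, -0.003, -0.256]
force: [0.3, 0.6, -2.1]
width: 0.0233
```

```bash
python3 - <<'E'
from h import *
s=st()
for n in("scene","wrist"):
    im,d,P,c=cloud(n)
    p=s["eef_pos"]; dz=P[...,2]-(p[2]-.062)
    near=(np.hypot(P[...,0]-p[0],P[...,1]-p[1])<.03)
    for lo,hi in((.0,.004),(.004,.015),(.02,.045)):
        m=near&(dz>lo)&(dz<hi)
        if m.sum()>2:
            q=P[m][:,:2]-p[:2]; print(n,lo,m.sum(),"extent along -14.6:",np.percentile(q@[.9677,-.2521],[2,98]),"along 75.4:",np.percentile(q@[.2521,.9677],[2,98]))
    v,u=np.where(near&(dz>0)&(dz<.1)); print(n,u.min(),u.max(),v.min(),v.max()) if len(u) else None
    save(im,n+"4")
    if len(u): save(cv2.resize(im[max(v.min()-20,0):v.max()+30,max(u.min()-30,0):u.max()+30],None,fx=4,fy=4),n+"4c")
E
```

```text
{'t': np.float64(9.55), 'q': array([ 0.8471,  0.2385, -0.2337,  0.0006, -1.0936,  0.4673]), 'eef_pos': array([0.5126, 0.2902, 0.1946]), 'ee_rot': array([-3.1374, -0.0027, -0.2562]), 'force': array([ 0.268 ,  0.6133, -2.0786]), 'moment': array([0.0216, 0.006 , 0.0042]), 'width': np.float64(0.0233)}
scene 0.0 5 extent along -14.6: [-0.0038  0.0085] along 75.4: [-0.0017  0.0019]
scene 0.004 28 extent along -14.6: [-0.0104  0.0093] along 75.4: [-0.002   0.0042]
scene 0.02 22 extent along -14.6: [-0.0032  0.0043] along 75.4: [-0.0021  0.0048]
scene 467 500 207 251
wrist 0.0 5 extent along -14.6: [0.0083 0.0085] along 75.4: [-0.0029  0.0005]
wrist 0.004 31 extent along -14.6: [0.0075 0.0088] along 75.4: [-0.0029  0.0005]
wrist 274 381 201 308
```

The blade's wide axis lies along tool x. I'll carry the driver to the screw while turning it to the slot direction (-97.7°).

drive_tool(
  targets=[
    [0.3,-0.7,0,0,0,-1],
    [0.3,-0.75,0,0,0,-1],
    [0.3,-0.75,0,0,0,-1],
    [0.3,-0.75,0,0,0,-1],
    [0.3,-0.75,0,0,0,-1],
  ],
)

```text
t: 10.28
eef_pos: [0.571, 0.1399, 0.19]
ee_rot: [3.139, 0.001, -0.784]
force: [1.5, 0.8, -0.9]
width: 0.024
```

drive_tool(
  targets=[
    [0.3,-0.75,0,0,0,-1],
    [0.3,-0.75,0,0,0,-1],
    [0.3,-0.75,0,0,0,-1],
    [0.3,-0.75,0,0,0,-1],
    [0.3,-0.6,0,0,0,-1],
  ],
)

```text
t: 10.9
eef_pos: [0.6309, -0.0041, 0.1898]
ee_rot: [3.138, 0.0, -1.308]
force: [-0.0, 0.4, -1.9]
width: 0.0239
```

drive_tool(
  targets=[
    [0.1,-0.05,0,0,0,-1],
    [0,0,0,0,0,-1],
    [0,0,0,0,0,-1],
    [0,0,0,0,0,-0.85],
    [0,0,0,0,0,0],
  ],
)

```text
t: 11.52
eef_pos: [0.6347, -0.0049, 0.19]
ee_rot: [3.139, -0.001, -1.706]
force: [0.1, -0.4, -1.1]
width: 0.0239
```

drive_tool(
  targets=[
    [0.07,0.013,-0.2,0,0,0],
    [0,0,0,0,0,0],
    [0,0,0,0,0,0],
  ],
)

```text
t: 11.9
eef_pos: [0.6383, -0.0043, 0.1834]
ee_rot: [3.141, -0.0, -1.706]
force: [-0.6, -0.1, -0.9]
width: 0.0239
```

```bash
cat > bl.py <<'E'
from h import *
s=st(); p=s["eef_pos"]; a=s["ee_rot"][2]; ex=np.array([np.cos(a),np.sin(a)]); ey=np.array([-ex[1],ex[0]])
for n in("scene","wrist","top"):
    im,d,P,c=cloud(n); dz=P[...,2]-(p[2]-.062); save(im,n+"5")
    near=np.hypot(P[...,0]-p[0],P[...,1]-p[1])<.03
    for lo,hi in((.0,.004),(.004,.015),(.02,.045)):
        m=near&(dz>lo)&(dz<hi)
        if m.sum()>2: q=P[m][:,:2]-p[:2]; print(n,lo,m.sum(),"toolx",np.percentile(q@ex,[2,50,98]),"tooly",np.percentile(q@ey,[2,50,98]))
    m=near&(P[...,2]>.079)&(P[...,2]<.085)
    if m.sum()>9: print(n,m.sum(),cv2.minAreaRect(P[m][:,:2].astype(np.float32)))
    m=near&(P[...,2]>.066)&(P[...,2]<.0775)&(np.hypot(P[...,0]-p[0],P[...,1]-p[1])<.014)
    if m.sum()>2: q=P[m][:,:2]-p[:2];print("slot floor",m.sum(),"toolx",np.percentile(q@ex,[2,50,98]),"tooly",np.percentile(q@ey,[2,50,98]))
im=cv2.imread("pics/wrist5.png"); cv2.imwrite("pics/w5c.png",cv2.resize(im[60:260,220:430],None,fx=3,fy=3))
E
python3 bl.py
```

```text
{'t': np.float64(11.9), 'q': array([ 0.2986,  0.3285, -0.1339,  0.0001, -1.109 , -0.434 ]), 'eef_pos': array([ 0.6383, -0.0043,  0.1834]), 'ee_rot': array([ 3.1411, -0.0003, -1.7062]), 'force': array([-0.6308, -0.1462, -0.905 ]), 'moment': array([ 0.1257, -0.1132,  0.0476]), 'width': np.float64(0.0239)}
scene 0.0 4 toolx [-0.0091 -0.0042  0.0017] tooly [0.0003 0.0006 0.0008]
scene 0.004 21 toolx [-0.0121 -0.0065  0.0086] tooly [-0.0015  0.0007  0.0026]
scene 0.02 20 toolx [-0.0062 -0.0046 -0.0004] tooly [-0.0026  0.0024  0.0048]
scene 202 ((0.6369614601135254, -0.00329766608774662), (0.037895627319812775, 0.03703831881284714), 83.41691589355469)
slot floor 31 toolx [-0.0065  0.005   0.0134] tooly [-0.007  -0.0053 -0.0017]
wrist 0.0 4 toolx [0.0096 0.0097 0.0098] tooly [-0.0018 -0.0008  0.0002]
wrist 0.004 29 toolx [0.0086 0.0097 0.01  ] tooly [-0.0018 -0.0004  0.0016]
wrist 1209 ((0.6365716457366943, -0.006180159747600555), (0.032902851700782776, 0.035485245287418365), 82.20148468017578)
slot floor 177 toolx [-0.0098  0.0021  0.0103] tooly [-0.0049 -0.0022  0.0021]
top 30 ((0.6224611401557922, -0.0014394931495189667), (0.03209583833813667, 0.005114559084177017), 83.07965850830078)
```

View pics/w5c.png

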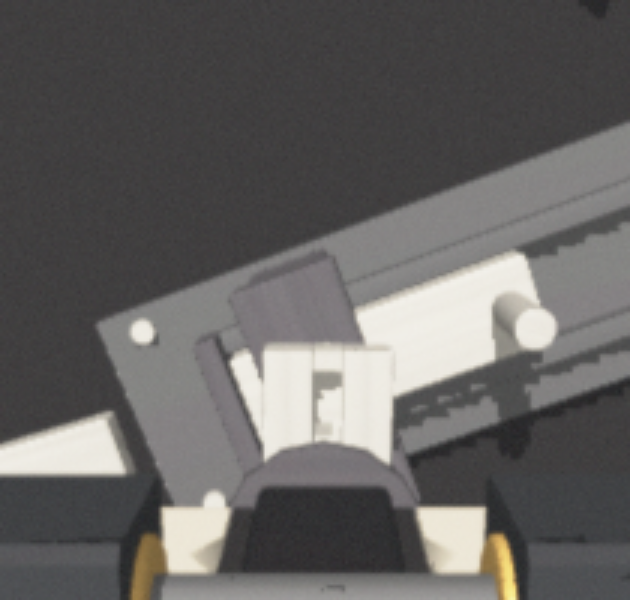

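The blade sits over the slot to within about 1 mm. I'll correct x by -0.7 mm and lower it.

drive_tool(
  targets=[
    [-0.02,0,-0.5,0,0,0],
    [0,0,-0.3,0,0,0],
    [0,0,-0.2,0,0,0],
    [0,0,-0.1,0,0,0],
    [0,0,-0.1,0,0,0],
  ],
)

```text
t: 12.68
eef_pos: [0.6379, -0.0042, 0.1359]
ee_rot: [-3.141, 0.0, -1.707]
force: [0.2, 0.1, -1.8]
width: 0.0239
```

drive_tool(
  targets=[
    [0,0,-0.05,0,0,0],
    [0,0,0,0,0,-0.5],
    [0,0,0,0,0,-0.8],
    [0,0,0,0,0,-0.8],
    [0,0,0,0,0,-0.9],
  ],
)

```text
t: 13.3
eef_pos: [0.6372, -0.0041, 0.1339]
ee_rot: [3.141, 0.0, -2.024]
force: [-1.0, 1.3, -1.1]
width: 0.0241
```

```bash
python3 - <<'E'
from h import *
st()
E
```

```text
{'t': np.float64(13.3), 'q': array([ 0.2991,  0.3678, -0.197 , -0.0004, -1.0063, -0.752 ]), 'eef_pos': array([ 0.6372, -0.0041,  0.1339]), 'ee_rot': array([ 3.1411,  0.    , -2.0239]), 'force': array([-1.0057,  1.3088, -1.0798]), 'moment': array([0.5769, 0.5737, 0.0815]), 'width': np.float64(0.0241)}
```

The moment about z is 0.08 N m, so the screw is being driven. I'll keep turning.

drive_tool(
  targets=[
    [0,0,0,0,0,-1],
    [0,0,0,0,0,-1],
    [0,0,0,0,0,-1],
    [0,0,0,0,0,-1],
    [0,0,0,0,0,-1],
  ],
)

```text
t: 13.92
eef_pos: [0.6373, -0.0039, 0.1339]
ee_rot: [3.141, -0.0, -2.548]
force: [-0.8, 1.2, -0.5]
width: 0.0236
```

drive_tool(
  targets=[
    [0,0,0,0,0,-1],
    [0,0,0,0,0,-1],
    [0,0,0,0,0,-0.7],
    [0,0,0,0,0,-0.5],
    [0,0,0,0,0,0],
  ],
)

```text
t: 14.55
eef_pos: [0.6374, -0.0039, 0.1339]
ee_rot: [3.141, -0.0, -2.879]
force: [-1.7, 1.6, -1.0]
width: 0.0237
```

```bash
python3 - <<'E'
from h import *
st()
im,d,P,c=cloud("wrist"); chk(P); save(im,"w6")
im,d,P,c=cloud("scene"); chk(P)
E
```

```text
{'t': np.float64(14.55), 'q': array([ 0.2992,  0.3679, -0.1969, -0.0005, -1.0061, -1.6073]), 'eef_pos': array([ 0.6374, -0.0039,  0.1339]), 'ee_rot': array([ 3.1412, -0.0001, -2.8792]), 'force': array([-1.7241,  1.6284, -1.0108]), 'moment': array([0.9586, 0.603 , 0.0431]), 'width': np.float64(0.0237)}
head 1090 ((0.6331084966659546, -0.006413955241441727), (0.027537018060684204, 0.03618438541889191), 29.223777770996094) stage x [-0.0219 -0.0118  0.    ] y [-0.0202  0.0179] z 0.08160996224703132
post 257 ((0.5765564441680908, -0.019092047587037086), (0.01096399687230587, 0.011014162562787533), 58.957252502441406) stage x [-0.0681 -0.0626 -0.0572] y [-0.0062  0.0049] z 0.07554114753397281
blocktop 2484 ((0.5945227742195129, -0.015141116455197334), (0.05649775639176369, 0.03010549768805504), 12.641758918762207) stage x [-0.0721 -0.0427 -0.0165] y [-0.0154  0.0139] z 0.0356186871439543
head 230 ((0.6375070810317993, -0.0029357075691223145), (0.03710709512233734, 0.036614201962947845), 29.134965896606445) stage x [-0.0202  0.0045  0.0214] y [-0.0165  0.0219] z 0.0808846854917562
post 18 ((0.5761999487876892, -0.018325049430131912), (0.010398431681096554, 0.008452046662569046), 47.93913269042969) stage x [-0.0669 -0.0619 -0.0569] y [-0.0052  0.0065] z 0.07457651381022568
blocktop 125 ((0.5858840942382812, -0.014835797250270844), (0.03662940487265587, 0.030257536098361015), 19.54119300842285) stage x [-0.0715 -0.0541 -0.0358] y [-0.0144  0.0157] z 0.03509858635474283
```

Head θ is 163.7° and the blade lags by 14°. I need 38.9° more.

drive_tool(
  targets=[
    [0,0,0,0,0,-1],
    [0,0,0,0,0,-1],
    [0,0,0,0,0,-1],
    [0,0,0,0,0,-1],
    [0,0,0,0,0,-1],
  ],
)

```text
t: 15.28
eef_pos: [0.6375, -0.0039, 0.1339]
ee_rot: [3.141, -0.0, 2.878]
force: [-1.6, 2.7, 0.3]
width: 0.0237
```

drive_tool(
  targets=[
    [0,0,0,0,0,-1],
    [0,0,0,0,0,-0.5],
    [0,0,0,0,0,0],
    [0,0,0,0,0,0],
  ],
)

```text
t: 15.78
eef_pos: [0.6376, -0.004, 0.1339]
ee_rot: [3.141, 0.0, 2.725]
force: [-2.6, 2.9, 0.0]
width: 0.0237
```

```bash
python3 - <<'E'
from h import *
st()
im,d,P,c=cloud("wrist"); chk(P); save(im,"w7")
im,d,P,c=cloud("scene"); chk(P)
E
```

```text
{'t': np.float64(15.775), 'q': array([ 0.2992,  0.368 , -0.1968, -0.0003, -1.0057, -2.2869]), 'eef_pos': array([ 0.6376, -0.004 ,  0.1339]), 'ee_rot': array([3.1412, 0.0001, 2.7245]), 'force': array([-2.6125,  2.8746,  0.0328]), 'moment': array([1.4334, 0.761 , 0.1056]), 'width': np.float64(0.0237)}
head 1091 ((0.6326931715011597, -0.003281600773334503), (0.03587455302476883, 0.027765028178691864), 80.71049499511719) stage x [-0.0226 -0.0109  0.0099] y [-0.0127  0.0225] z 0.08164337182737808
post 255 ((0.5768007636070251, -0.018743254244327545), (0.011232120916247368, 0.011481252498924732), 57.782962799072266) stage x [-0.0677 -0.0624 -0.0569] y [-0.006   0.0051] z 0.07559347642002431
blocktop 2306 ((0.5945348739624023, -0.01497352123260498), (0.0563863068819046, 0.030194416642189026), 12.634228706359863) stage x [-0.0718 -0.0413 -0.0166] y [-0.0151  0.0143] z 0.035680955183049395
head 162 ((0.6369788646697998, -0.00259331613779068), (0.03717925027012825, 0.03770811855792999), 78.16944122314453) stage x [-0.0148  0.0064  0.0216] y [-0.0204  0.0235] z 0.08072735626977162
post none
blocktop 91 ((0.5838278532028198, -0.012438271194696426), (0.03414645791053772, 0.022240720689296722), 10.412773132324219) stage x [-0.0704 -0.0507 -0.037 ] y [-0.0057  0.0149] z 0.03501815724126511
```

θ is 202.2°, so the foot is set at about 35.0 mm. I'll ease the blade back within the slot's play, lift out, and return to the stand.

drive_tool(
  targets=[
    [0,0,0,0,0,1],
    [0,0,0,0,0,1],
    [0,0,0.3,0,0,0],
    [0,0,0.6,0,0,0],
    [0,0,0.6,0,0,0],
  ],
)

```text
t: 16.5
eef_pos: [0.6379, -0.0047, 0.1953]
ee_rot: [-3.141, 0.001, 2.93]
force: [0.5, 0.6, -1.7]
width: 0.0237
```

```bash
python3 - <<'E'
from h import *
st()
im,d,P,c=cloud("wrist"); chk(P)
E
```

```text
{'t': np.float64(16.5), 'q': array([ 0.2986,  0.3184, -0.1203,  0.0008, -1.1315, -2.0816]), 'eef_pos': array([ 0.6379, -0.0047,  0.1953]), 'ee_rot': array([-3.1412,  0.0009,  2.9297]), 'force': array([ 0.4819,  0.6233, -1.6702]), 'moment': array([ 0.0125, -0.2537, -0.0261]), 'width': np.float64(0.0237)}
head 1272 ((0.6362205743789673, -0.003915311768651009), (0.036123037338256836, 0.03531844913959503), 79.43169403076172) stage x [-0.0217 -0.0035  0.0198] y [-0.0192  0.0217] z 0.08171017628153382
post 158 ((0.576582670211792, -0.018837401643395424), (0.011639292351901531, 0.010727519169449806), 78.71155548095703) stage x [-0.0679 -0.0626 -0.0571] y [-0.0059  0.005 ] z 0.07558853319929343
blocktop 1592 ((0.5945058465003967, -0.015079300850629807), (0.056410033255815506, 0.03006821684539318), 12.618788719177246) stage x [-0.0719 -0.0423 -0.0168] y [-0.0153  0.0141] z 0.03566143671731381
```

drive_tool(
  targets=[
    [-0.3,0.7,0,0,0,0.85],
    [-0.3,0.75,0,0,0,0.85],
    [-0.3,0.75,0,0,0,0.85],
    [-0.3,0.75,0,0,0,0.85],
    [-0.3,0.75,0,0,0,0.8],
  ],
)

```text
t: 17.18
eef_pos: [0.5776, 0.1445, 0.1947]
ee_rot: [-3.141, 0.001, -2.911]
force: [0.7, 0.0, -1.5]
width: 0.0234
```

drive_tool(
  targets=[
    [-0.35,0.75,0,0,0,0],
    [-0.35,0.75,0,0,0,0],
    [-0.35,0.75,0,0,0,0],
    [-0.35,0.75,0,0,0,0],
    [-0.25,0.6,0,0,0,0],
  ],
)

```text
t: 17.8
eef_pos: [0.5114, 0.2889, 0.1947]
ee_rot: [3.141, 0.001, -2.913]
force: [-0.2, -0.2, -1.5]
width: 0.0239
```

drive_tool(
  targets=[
    [0,0,0,0,0,0],
    [0,0,0,0,0,0],
  ],
)

```text
t: 18.05
eef_pos: [0.5118, 0.2875, 0.1942]
ee_rot: [-3.142, 0.001, -2.912]
force: [0.1, 0.5, -1.7]
width: 0.0237
```

drive_tool(
  targets=[
    [0,0.02,-0.8,0,0,0],
    [0,0,-0.7,0,0,0],
    [0,0,-0.6,0,0,0],
    [0,0,-0.5,0,0,0],
    [0,0,-0.3,0,0,0],
  ],
)

```text
t: 18.68
eef_pos: [0.5118, 0.2875, 0.0769]
ee_rot: [-3.141, -0.001, -2.913]
force: [-0.6, 0.2, -1.7]
width: 0.0236
```

drive_tool(
  targets=[
    [0,0,-0.14,0,0,0],
    [0,0,-0.05,0,0,0],
    [0,0,0,0,0,0],
  ],
)

```text
t: 19.05
eef_pos: [0.5118, 0.2888, 0.0707]
ee_rot: [3.141, 0.001, -2.911]
force: [0.5, 0.5, -0.8]
width: 0.0237
```

drive_tool(
  targets=[
    [0,0,-0.05,0,0,0],
    [0,0,0,0,0,0],
  ],
)

```text
t: 19.3
eef_pos: [0.5117, 0.2888, 0.0685]
ee_rot: [3.141, 0.001, -2.911]
force: [0.4, 0.4, -1.8]
width: 0.0238
```

drive_tool(
  targets=[
    [0,0,0,0,0,0],
    [0,0,0,0,0,0],
    [0,0,0,0,0,0],
    [0,0,0,0,0,0],
  ],
  claw=0.6,
)

```text
t: 19.8
eef_pos: [0.5116, 0.2886, 0.0682]
ee_rot: [3.142, 0.0, -2.911]
force: [-0.2, 1.3, 1.1]
width: 0.0518
```

drive_tool(
  targets=[
    [0,0,0.5,0,0,0],
    [0,0,1,0,0,0],
    [0,0,1,0,0,0],
    [-0.5,0,1,0,0,0],
    [0,0,0.5,0,0,0],
  ],
)

```text
t: 20.42
eef_pos: [0.4913, 0.2889, 0.2309]
ee_rot: [3.14, 0.003, -2.91]
force: [0.5, -0.1, -0.1]
width: 0.0525
```

```bash
python3 - <<'E'
from h import *
st()
for n in("scene","top","wrist"):
    im,d,P,c=cloud(n)
    near=np.hypot(P[...,0]-.511,P[...,1]-.288)<.03
    m=near&(P[...,2]>.104)&(P[...,2]<.116)
    if m.sum()>5: print(n,m.sum(),cv2.minAreaRect(P[m][:,:2].astype(np.float32)),np.median(P[m],0))
E
```

```text
{'t': np.float64(20.425), 'q': array([ 0.875 ,  0.182 , -0.2203,  0.0002, -1.1652, -2.2147]), 'eef_pos': array([0.4913, 0.2889, 0.2309]), 'ee_rot': array([ 3.1397,  0.0028, -2.9105]), 'force': array([ 0.5123, -0.1462, -0.0759]), 'moment': array([ 0.1063, -0.2377,  0.0118]), 'width': np.float64(0.0525)}
scene 165 ((0.513022243976593, 0.28944018483161926), (0.02507934160530567, 0.02405623532831669), 17.37721824645996) [0.5138 0.2899 0.1089]
wrist 667 ((0.511304497718811, 0.2883816361427307), (0.023127174004912376, 0.022959623485803604), 13.188105583190918) [0.5107 0.2883 0.1096]
```

The driver is seated. Now I'll go back to the block, grip the post lightly across the channel, and draw it out.

drive_tool(
  targets=[
    [0.2,-0.7,0,0,0,0],
    [0.24,-0.9,0,0,0,0],
    [0.24,-0.9,0,0,0,0],
    [0.24,-0.9,0,0,0,0],
    [0.24,-0.9,0,0,0,0],
  ],
)

```text
t: 21.2
eef_pos: [0.5377, 0.1151, 0.2267]
ee_rot: [-3.141, -0.002, -2.911]
force: [0.4, -1.0, -0.4]
width: 0.0525
```

drive_tool(
  targets=[
    [0.24,-0.9,0,0,0,0],
    [0.24,-0.9,0,0,0,0],
    [0.24,-0.9,0,0,0,0],
    [0.25,-0.7,0,0,0,0],
    [0,0,0,0,0,0],
  ],
)

```text
t: 21.82
eef_pos: [0.5765, -0.0212, 0.2263]
ee_rot: [-3.142, -0.003, -2.914]
force: [-0.1, -0.3, -0.6]
width: 0.0526
```

drive_tool(
  targets=[
    [0,0,0,0,0,0],
  ],
)

```text
t: 21.95
eef_pos: [0.5763, -0.0194, 0.227]
ee_rot: [3.141, -0.002, -2.912]
force: [-0.0, -0.0, 0.2]
width: 0.0528
```

drive_tool(
  targets=[
    [0.01,0,-1,0,0,0],
    [0,0,-1,0,0,0],
    [0,0,-1,0,0,0],
    [0,0,-0.9,0,0,0],
    [0,0,-0.55,0,0,0],
  ],
)

```text
t: 22.58
eef_pos: [0.5759, -0.0186, 0.0481]
ee_rot: [3.141, -0.002, -2.91]
force: [-0.7, 0.3, 0.2]
width: 0.0524
```

drive_tool(
  targets=[
    [0,0,0,0,0,0],
    [0,0,0,0,0,0],
    [0,0,0,0,0,0],
    [0,0,0,0,0,0],
    [0,0,0,0,0,0],
  ],
  claw=0,
  newtons=12,
)

```text
t: 23.2
eef_pos: [0.5774, -0.0191, 0.0508]
ee_rot: [3.141, 0.001, -2.911]
force: [-1.3, 2.6, 2.7]
width: 0.0117
```

drive_tool(
  targets=[
    [-0.12,-0.027,0,0,0,0],
    [-0.15,-0.034,0,0,0,0],
    [-0.15,-0.034,0,0,0,0],
    [-0.15,-0.034,0,0,0,0],
    [-0.15,-0.034,0,0,0,0],
  ],
)

```text
t: 23.82
eef_pos: [0.5501, -0.0252, 0.0509]
ee_rot: [3.141, 0.004, -2.911]
force: [2.6, 4.1, -0.3]
width: 0.0111
```

drive_tool(
  targets=[
    [-0.15,-0.034,0,0,0,0],
    [-0.15,-0.034,0,0,0,0],
    [-0.15,-0.034,0,0,0,0],
    [-0.14,-0.032,0,0,0,0],
    [0,0,0,0,0,0],
  ],
)

```text
t: 24.45
eef_pos: [0.5254, -0.0309, 0.0508]
ee_rot: [3.141, 0.002, -2.911]
force: [2.2, 5.1, 3.8]
width: 0.0115
```

```bash
python3 - <<'E'
from h import *
st()
for n in ("scene","top"):
    im,d,P,c=cloud(n); chk(P)
E
```

```text
{'t': np.float64(24.45), 'q': array([ 0.3142,  0.3019, -0.5352, -0.0001, -0.7315, -1.6542]), 'eef_pos': array([ 0.5254, -0.0309,  0.0508]), 'ee_rot': array([ 3.1414,  0.0022, -2.9108]), 'force': array([2.1971, 5.0773, 3.8409]), 'moment': array([ 1.9446, -0.8896, -0.0155]), 'width': np.float64(0.0115)}
head 240 ((0.6367174386978149, -0.002707628533244133), (0.03738217055797577, 0.037442419677972794), 81.13738250732422) stage x [-0.0205  0.0007  0.0207] y [-0.0195  0.0229] z 0.08079336477748367
post 21 ((0.5317941308021545, -0.028118465095758438), (0.008543211035430431, 0.03481275588274002), 13.348194122314453) stage x [-0.1124 -0.1053 -0.1039] y [-0.0167  0.0179] z 0.07614916780733816
blocktop 366 ((0.5593765377998352, -0.020984791219234467), (0.08734501153230667, 0.02956191822886467), 13.374975204467773) stage x [-0.1189 -0.0779 -0.0373] y [-0.0131  0.0158] z 0.035929987129533714
head none
post none
blocktop none
```

drive_tool(
  targets=[
    [0,0,0,0,0,0],
    [0,0,0,0,0,0],
    [0,0,0,0,0,0],
    [0,0,0,0,0,0],
  ],
  claw=0.6,
)

```text
t: 25.05
eef_pos: [0.5244, -0.0315, 0.0499]
ee_rot: [-3.142, -0.001, -2.911]
force: [-0.5, 0.4, 0.6]
width: 0.0461
```

drive_tool(
  targets=[
    [0,0,0.4,0,0,0],
    [0,0,1,0,0,0],
    [0,0,1,0,0,0],
    [0,0,1,0,0,0],
    [0,0,1,0,0,0],
  ],
)

```text
t: 25.68
eef_pos: [0.5244, -0.0315, 0.2275]
ee_rot: [3.142, -0.0, -2.911]
force: [0.4, 0.0, -0.3]
width: 0.053
```

drive_tool(
  targets=[
    [0.7,0,0,0,0,0],
    [0.7,0.2,0,0,0,0],
    [0.7,0.2,0,0,0,0],
    [0.7,0.2,0,0,0,0],
    [0,0,0,0,0,0],
  ],
)

```text
t: 26.3
eef_pos: [0.6377, -0.007, 0.2248]
ee_rot: [-3.141, -0.002, -2.911]
force: [-1.0, 0.6, -0.3]
width: 0.0522
```

```bash
python3 - <<'E'
from h import *
st()
for n in ("scene","wrist"):
    im,d,P,c=cloud(n); print(n); chk(P); save(im,n+"9")
    near=np.hypot(P[...,0]-.511,P[...,1]-.288)<.03
    m=near&(P[...,2]>.104)&(P[...,2]<.116)
    if m.sum()>5: print("driver",cv2.minAreaRect(P[m][:,:2].astype(np.float32)),np.median(P[m],0))
E
```

```text
{'t': np.float64(26.3), 'q': array([ 0.2945,  0.3001, -0.0769,  0.0001, -1.1956, -1.6347]), 'eef_pos': array([ 0.6377, -0.007 ,  0.2248]), 'ee_rot': array([-3.1414, -0.0017, -2.911 ]), 'force': array([-0.9555,  0.5755, -0.31  ]), 'moment': array([ 0.0388, -0.0892, -0.0125]), 'width': np.float64(0.0522)}
scene
head 239 ((0.6368141174316406, -0.0030865222215652466), (0.03848925977945328, 0.03717785328626633), 80.08621215820312) stage x [-0.0203  0.0007  0.0216] y [-0.0198  0.0223] z 0.08063388852607434
post 17 ((0.5262317657470703, -0.02892405167222023), (0.011179320514202118, 0.00864635780453682), 47.58586120605469) stage x [-0.1188 -0.1149 -0.1082] y [-0.0055  0.0059] z 0.07414325722744664
blocktop 366 ((0.5586034059524536, -0.021104492247104645), (0.08806895464658737, 0.028988461941480637), 13.640483856201172) stage x [-0.1221 -0.0787 -0.0387] y [-0.0129  0.0156] z 0.03498279876736399
driver ((0.5129866003990173, 0.2895064055919647), (0.027416428551077843, 0.023690737783908844), 14.932159423828125) [0.5136 0.2901 0.1088]
wrist
head 1195 ((0.6368150115013123, -0.004104215651750565), (0.03620089218020439, 0.036270491778850555), 80.4966812133789) stage x [-0.0217 -0.0014  0.0196] y [-0.0205  0.0215] z 0.08159639365940469
post 149 ((0.5261396169662476, -0.030390886589884758), (0.011067145504057407, 0.010709455236792564), 13.928143501281738) stage x [-0.1198 -0.114  -0.1088] y [-0.0058  0.0049] z 0.07546578681876881
blocktop 2654 ((0.5651633143424988, -0.020821217447519302), (0.09978888183832169, 0.02953847497701645), 14.06045150756836) stage x [-0.1226 -0.0743 -0.0256] y [-0.0142  0.0153] z 0.03559538497665837
```

View pics/scene9.png

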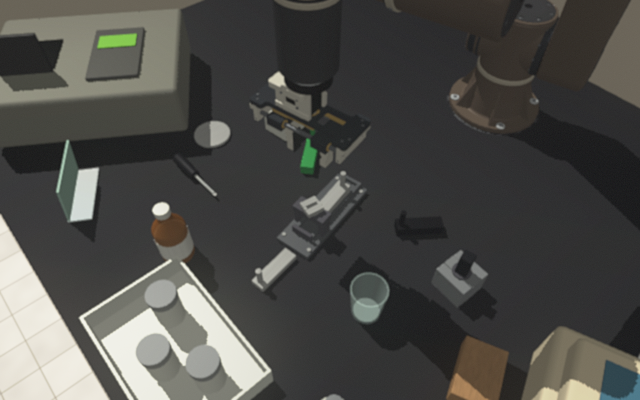

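View pics/wrist9.png

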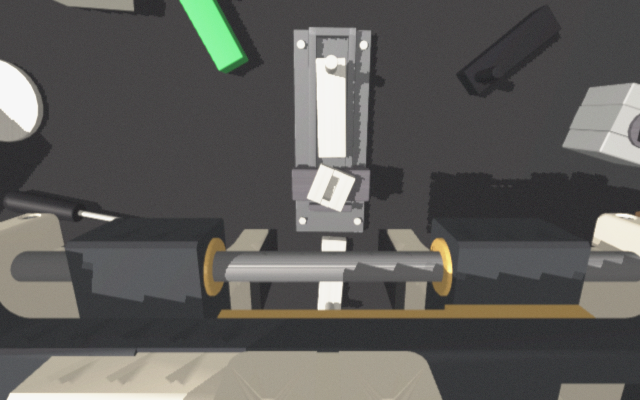

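The scene view shows the block drawn back at (340,190), the driver in its stand at (462,270), and the beaker (368,298) and spare block (272,272) where they were. The wrist view shows the block clear of the bridge, lying in the channel at (331,105). Handing in.

```bash
python3 -c "
from h import *
print(arm.job_done()); st()"
```

```text
the job is handed in; nothing more can be done
None
the job is handed in; nothing more can be done
```

The job is done and handed in at about 26 s of the 67 s allowed.

- **Block home:** I pushed the block to stage x ≈ -22 mm, inside the 8 mm allowance.
- **Screw:** I turned it clockwise with the driver from 110.6° to about 202.5°. That puts the foot at about 35.0 mm, within the 33.7 to 35.9 mm allowed.
- **Driver:** I stood it back in its stand and released it.
- **Draw back:** I gripped the post lightly and drew the block back under the foot to stage x ≈ -74 mm.

**Last checks:**
- **Block:** it lies flat in the channel (top 35.6 mm, y ≈ 0), about 12 mm past the clear limit.
- **Screw:** the head kept its angle after the draw, reading 80.1 to 80.5° against about 80.3° wanted.
- **Driver:** its top is at 0.109 m and its centre within about 2 mm of the stand's centre.
- **Bystanders and arm:** the spare block and beaker look unmoved by eye, and the gripper was clear of everything.

No check failed. The cameras differed by 1–2 mm on the driver, and a few degrees on screw angle while the driver hid the head. I did not measure the foot's height or its force on the block; the height comes from the screw angle. I have no direct reading of the drag either: the wrist showed a few newtons of side load while pulling.

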